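# Cover and latch the cheese pan

## Robot

A 6-joint arm with a two-finger parallel gripper is mounted at the origin on the work surface. World frame = base frame: x ahead of the robot, y to its left, z up, the work surface at z = 0. Lengths are in m, angles in degrees, forces in N, time in s.
With the tool pointing down it reaches from about 0.4 to 0.825 m from the base axis. Payload 7 kg.
Tool frame: the origin (TCP) lies at the very end of the fingers, on their centre line; the grasp point (between the pads) lies 19 mm behind it; z points along the fingers, y is the direction in which the jaws open and shut (so a half turn about z gives the same grasp; the last joint's range is limited). The gripper opens to 88 mm and grips with 3 to 60 N. Pads are 19 mm wide; open, the fingers measure 130 mm over their backs; the gripper's body (78 mm by 193 mm) begins 47 mm behind the grasp point.
Start: joints at [-55.8, 20.546, 0.682, 0, -70.136, -16.507], TCP at [0.205, -0.643, 0.227] pointing down, gripper open.
Joint ranges: [-176.03, 176.03], [-82.01, 121.73], [-58.28, 71.71], [-173.87, 95.51], [-174.79, -0.11], [-173.66, 173.66]. Speed limits (degrees/s): [136.94, 136.94, 172.46, 180, 180, 180].

## Interface

Orientations are given as [roll, pitch, yaw] about the fixed x, y, z axes, in that order (R = Rz(yaw) Ry(pitch) Rx(roll)).
In Python, from plant import telemetry, snapshot, calibration, workorder gives the robot as it stands. The module is installed in compiled form; this text tells all that it offers.
- The arm moves only by the tool step_arm, never from a script. Its argument "plan" is text: rows parted by semicolons, each of 7 numbers parted by spaces: the finger opening in cm, from 0 to 8.76, then the shift along the tool's x, y, z in cm, then the turn, a rotation vector about the tool's x, y, z in degrees. A call has 1 to 12 rows; each row shifts and turns the commanded pose from where the row before left it, along the tool's axes as they then stand; what a row does not reach is not made up. A row lasts 1/12 s, in which the tool goes at most 41.7 mm and 7.16 degrees, less where a joint would pass 70% of its speed; a pose out of reach is approached as far as the arm can. A call with a gripper value outside its range is refused whole. The fingers move at their own pace and stop on an object; the grip force is fixed at half the most. Time passes only in rows, so rows that do not move let the fingers close. It gives the time, the measured TCP pose, the force and the opening at its end, in the units of the state.
- telemetry.get_obs(): the state, without advancing time (a new reading comes with each control period).
- snapshot(name): name is "side" or "top"; returns the picture (384x512x3 uint8, blue, green, red); there is no depth.
- calibration(name): a dict with "K" (3x3 intrinsics, pixels), "camera_from_world" (4x4, takes a point from world to camera coordinates). Camera axes: x right, y up, looking along -z (the intrinsics and any distortion apply to the point x, -y, -z); pixel columns grow to the right and rows downward; lengths in m; the calibration is good to about 2 mm. A picture is of the moment at which its call begins. calibration takes no time and is no camera call.
- workorder.close_job(): hands the job in, once; it reports no verdict.
The state is a dict: "clock": time; "joint_pos": joint angles; "qvel": joint speeds; "tau": joint torques, N m; "tool_pos": TCP position; "orientation": TCP orientation; "force": force on the tool from outside, world axes, zero at the start; "moment": the same for the moment, N m; "opening": finger opening in m.
Only numpy, scipy, OpenCV 4.12 (cv2) and the standard library are available. Lean on these libraries where they do the work, as an engineer would, in place of code of your own. Each camera call takes 0.05 s, during which the arm holds its last target.

## Task

Close the open cheese pan in the prep unit: slide its flat white cover across the unit's deck, without lifting it off, until it drops fully home and flat in the recess over the pan, then swing the latch bar all the way across the top of it. Leave the bottle, the shaker and the knife where they are.

Things in the scene. Friction and masses are not known exactly. Their poses are not given: they have to be found in the camera images.
- prep_unit: Low fixed metal prep unit, deck (flat top) 50 mm above its origin, which is at the underside; z up, +x away from the robot (yaw within 0.2 rad). Deck: x -140 to +85, y -245 to +245 mm. The deck on the +y side of the recess is clear and carries the cover.
- fence (a point): Mid-length of the face of the fence, at deck height, at x = +60, y = 0 mm on the prep unit; axes as the unit's. The fence stands 14 mm above the deck along the whole far side, 25 mm thick. The recess's far wall is in one plane with this face, so a cover slid along it in -y meets the recess without other sideways alignment.
- pocket (a point): Centre of the rectangular recess, on its ledge, 12 mm below the deck; axes as the prep unit's. The recess spans x -53 to +60, y -188 to -12 mm on the unit, open at the top; a 12 mm wide ledge runs round the cheese pan. The seated cover's origin is here, within 3 mm each way.
- cover: Loose flat white plastic board, 108 (x) by 170 (y) by 12 mm, about 0.25 kg; origin at the centre of its underside, z up. Starts flat on the deck, short of the fence, turned up to 0.2 rad from the unit. The recess is 5 mm wider and 6 mm longer; seated, its top is flush with the deck. Pushed over the recess, its front end tips in first; the rear drops when it clears the edge.
- latch (a joint): Angle of the latch bar about latch_pivot, rad. At 0 it points along the prep unit's -x; increasing turns it clockwise seen from above; at its stop, 1.57, it points along the unit's +y, across the cover. Range -0.6 to 1.57; starts between -0.5 and 0.1. A light friction hinge (about 1 N at the knob); it stays where it is left.
- latch_pivot (a point): Pivot of the latch on the deck, at x = 0, y = -212 mm on the prep unit, at deck height; axes as the prep unit's. The pivot boss has 11 mm radius and is 14 mm high.
- latch_knob (a point): Centre of the top of the upright black knob near the end of the latch bar, 90 mm from the pivot and 43 mm above the deck. The knob is a cylinder of 20 mm diameter, from 13 to 43 mm above the deck. The bar is 16 mm wide and occupies 5 to 13 mm above the deck, so it passes over a seated cover.
- bottle: Clear bottle, 60 mm diameter, 170 mm tall, at the robot's left of the prep unit; origin at the centre of its underside. Leave alone.
- shaker: Steel shaker, 64 mm diameter, 92 mm tall, beyond the prep unit; origin at the centre of its underside. Leave alone.
- knife: Knife lying flat on the work surface at the robot's right, 300 mm long along its x, handle 26 mm wide by 18 mm high at its -x end; origin at its underside near mid-length. Leave alone.
Things that resemble listed ones, but are neither listed nor needed, are in the scene too. Of the things shaped like the cover, the white one is meant.

How it is judged (in metres and radians):
On the way, in this order (a step that is already met when the one before it is completed fails the run):
1. the cover is fully down and flat in the recess (z of cover in the frame of pocket between -0.004 and 0.003 m and horizontal distance between cover and pocket below 0.01 m and angle between cover's own z axis and vertical below 0.03 rad), for 0.2 s.
2. the latch bar is swung across the cover (value of joint latch above 1.35 rad), for 0.2 s.
At the end, for the whole second after the job is handed in: The cover lies at rest in the recess: its origin within 3 mm above (4 mm below) the ledge and within 10 mm of the recess's centre, level within 0.03 rad; and the latch bar has been swung past 1.35 rad, across the cover (all of step 1 and value of joint latch above 1.35 rad and linear speed of cover below 0.02 m/s); the robot touches nothing.
It fails at once if the cover is lifted more than 35 mm above the deck (z of cover in the frame of prep_unit above 0.085 m).
It fails at once if the bottle, the shaker or the knife is moved more than 30 mm (distance of any of bottle, shaker, knife from where it was at the start of the episode above 0.03 m).
It also fails if it takes over 66 s, if anything falls off the work surface, if the arm or the gripper's body presses on something with over 40 N, if the wrist force passes 120 N, or if a joint passes its speed limit or range.

## Working session

There is one attempt and no reset: what is moved stays moved. The work goes in short steps, Python scripts to look and compute and a tool call to move; the robot and the scene stay as the last step left them, time stands still between calls to the robot, and variables do not carry over. Pictures are saved under pics/ and viewed, and the job is handed in when it is done.

Besides the shell and the picture viewer there is one more tool, called after "Request:" as name(argument=value, ...), one argument or row to a line, values as JSON. step_arm: Moves the arm, as the interface text tells. Its arguments: {"type":"object","properties":{"plan":{"type":"string"}},"required":["plan"]}

```bash
mkdir -p pics; python3 - <<'E'
from plant import telemetry, snapshot, calibration
import cv2
for n in("side","top"):
    cv2.imwrite(f"pics/{n}0.png",snapshot(n))
    c=calibration(n);print(n,c)
print(telemetry.get_obs())
E
```

```text
side {'K': array([[492.30867198,   0.        , 258.34068686],
       [  0.        , 492.30867198, 197.40846085],
       [  0.        ,   0.        ,   1.        ]]), 'camera_from_world': array([[-0.99312379, -0.11688117,  0.00662775,  0.55129476],
       [ 0.09127342, -0.73760014,  0.6690405 , -0.14565734],
       [-0.07330961,  0.66504498,  0.74319639, -1.79371216],
       [ 0.        ,  0.        ,  0.        ,  1.        ]])}
top {'K': array([[402.02992623,   0.        , 246.84494256],
       [  0.        , 402.02992623, 191.04545582],
       [  0.        ,   0.        ,   1.        ]]), 'camera_from_world': array([[-1.18320716e-02, -9.99929593e-01,  9.00347497e-04,
        -3.95399914e-02],
       [ 9.94374154e-01, -1.16715396e-02,  1.05279711e-01,
        -5.55310893e-01],
       [-1.05261791e-01,  2.14095937e-03,  9.94442242e-01,
        -1.39803211e+00],
       [ 0.00000000e+00,  0.00000000e+00,  0.00000000e+00,
         1.00000000e+00]])}
{'clock': 0.1, 'joint_pos': array([-5.58003790e+01,  2.05877991e+01,  6.40669162e-01, -1.83386490e-02,
       -7.01353134e+01, -1.65064711e+01]), 'qvel': array([ 0.0338475 , -0.0990888 ,  0.05871218,  0.07339031,  0.05907095,
       -0.07698917]), 'tau': array([-1.62515858e-03, -5.84162843e+01,  2.93751597e+01,  7.01555550e+00,
        1.01557942e-02, -4.97388328e-05]), 'tool_pos': array([ 0.20499491, -0.64267649,  0.2257217 ]), 'orientation': array([ 1.79916056e+02, -6.89631797e-03, -1.62313089e+02]), 'force': array([-0.54296157,  0.24871156, -0.36539312]), 'moment': array([-0.0477052 , -0.02769687,  0.08492227]), 'opening': 0.08770459869317256}
```

View pics/top0.png

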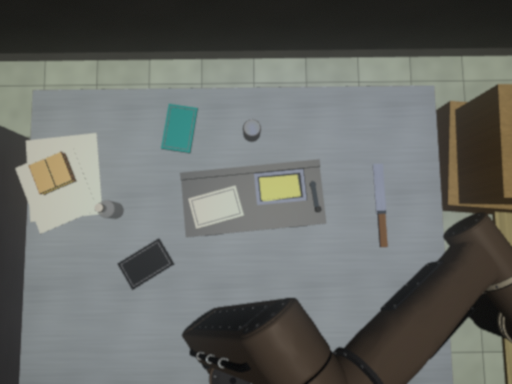

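View pics/side0.png

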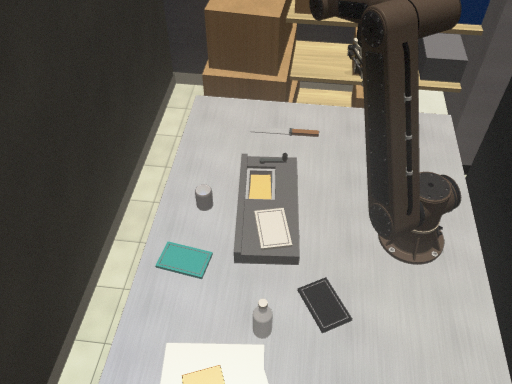

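```bash
python3 - <<'E'
import cv2,numpy as np
t=cv2.imread("pics/top0.png")[150:245,170:335]
cv2.imwrite("pics/crop0.png",cv2.resize(t,None,fx=4.8,fy=4.8,interpolation=cv2.INTER_CUBIC))
t=cv2.imread("pics/side0.png")[145:270,225:310]
cv2.imwrite("pics/crops0.png",cv2.resize(t,None,fx=4.5,fy=4.5,interpolation=cv2.INTER_CUBIC))
E
cat > h.py <<'E'
import numpy as np,cv2
from plant import calibration
def ray(n,px,z):
    c=calibration(n);M=c["camera_from_world"];R=M[:3,:3];t=M[:3,3]
    d=np.linalg.inv(c["K"])@np.array([px[0],px[1],1.]);d=R.T@np.array([d[0],-d[1],-d[2]])
    o=-R.T@t
    return o+d*(z-o[2])/d[2]
def proj(n,p):
    c=calibration(n);q=c["camera_from_world"]@np.append(p,1);k=c["K"]@np.array([q[0],-q[1],-q[2]]);return k[:2]/k[2]
E
```

```text
(no output)
```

View pics/crop0.png

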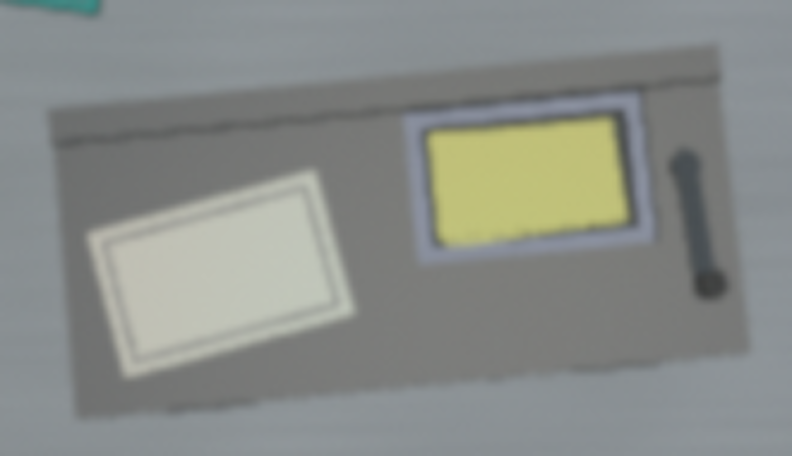

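View pics/crops0.png

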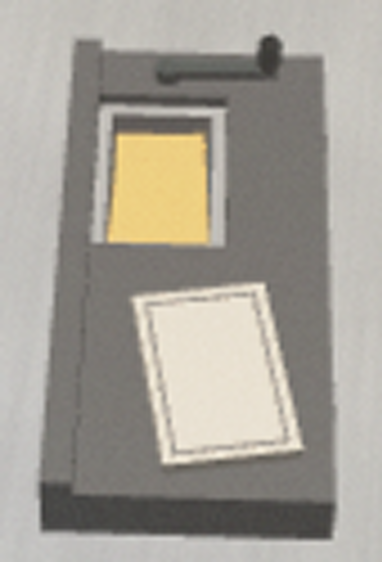

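The top view shows three things shaped like the cover: white at (216,207) on the deck, teal at (180,128) and black at (146,264). The crop confirms that the white one on the deck, beside the recess at (280,187), is the one meant. The latch pivot is near (312,184) and the knob near (318,209).

```bash
cat >> h.py <<'E'
def hsv(im): return cv2.cvtColor(im,cv2.COLOR_BGR2HSV)
def rect(n,mask,z):
    cs,_=cv2.findContours(mask,cv2.RETR_EXTERNAL,cv2.CHAIN_APPROX_NONE);c=max(cs,key=cv2.contourArea)
    w=np.array([ray(n,p[0],z)[:2] for p in c])
    r=cv2.minAreaRect((w*1000).astype(np.float32));return r,cv2.contourArea(c),c
E
python3 - <<'E'
from h import *
t=cv2.imread("pics/top0.png");s=cv2.imread("pics/side0.png")
for n,im,x0,x1,y0,y1 in(("top",t,183,250,175,235),("side",s,250,300,200,255)):
    m=np.zeros(im.shape[:2],np.uint8);g=cv2.cvtColor(im,cv2.COLOR_BGR2GRAY)
    m[y0:y1,x0:x1]=(g[y0:y1,x0:x1]>150)*255
    m=cv2.morphologyEx(m,cv2.MORPH_CLOSE,np.ones((5,5)))
    r,a,_=rect(n,m,.062);print(n,"cover",r,a)
P=lambda x,y:(170+x/4.8-.4,150+y/4.8-.4)
# unit deck corners in top crop
for nm,p,z in(("fenceface L",(57,146),.05),("fence face R",(720,77),.05),("nearL",(78,418),.05),("nearR",(750,352),.05),("farL",(48,108),.064),("farR",(717,44),.064),
 ("recFarL",(404,113),.04),("recFarR",(641,90),.04),("recNearL",(420,265),.05),("recNearR",(655,240),.05),
 ("pivot",(685,162),.064),("knob",(710,282),.093)):
    print(nm,np.round(ray("top",P(*p),z)*1000,1))
Q=lambda x,y:(225+x/4.5-.4,145+y/4.5-.4)
for nm,p,z in(("recFar+y",(92,243),.05),("rec near+y",(224,245),.05),("near+y",(335,500),.05),("near-y",(323,58),.05),("fencetop +y in",(70,484),.064),("fencetop +y out",(40,484),.064),("fencetop -y out",(76,40),.064),("knob",(268,43),.093),("pivot",(170,70),.064),):
    print("side",nm,np.round(ray("side",Q(*p),z)*1000,1))
E
```

```text
top cover ((498.9298400878906, 62.44047546386719), (109.95098114013672, 171.779052734375), 15.02651596069336) 1495.5
side cover ((498.4015808105469, 61.670372009277344), (109.71249389648438, 172.06756591796875), 14.918630599975586) 1117.0
fenceface L [594.2 182.8  50. ]
fence face R [ 639.6 -303.4   50. ]
nearL [396.5 166.7  50. ]
nearR [ 438.1 -318.9   50. ]
farL [620.2 187.2  64. ]
farR [ 661.6 -299.3   64. ]
recFarL [617.1 -71.3  40. ]
recFarR [ 632.2 -246.6   40. ]
recNearL [504.  -81.2  50. ]
recNearR [ 520.2 -252.4   50. ]
pivot [ 575.3 -273.5   64. ]
knob [ 486.5 -283.8   93. ]
side recFar+y [614.  -70.1  50. ]
side rec near+y [504.4 -81.4  50. ]
side near+y [396.4 165.9  50. ]
side near-y [ 437.3 -317.9   50. ]
side fencetop +y in [595.7 185.5  64. ]
side fencetop +y out [618.1 188.3  64. ]
side fencetop -y out [ 659.4 -298.9   64. ]
side knob [ 486.3 -285.2   93. ]
side pivot [ 571.1 -270.6   64. ]
```

Request:
step_arm(
  plan="5 0 0 0 0 0 6.35; 5 0 0 0 0 0 6.35; 5 -2.3 2.8 0 0 0 0; 5 -2.3 2.8 0 0 0 0; 5 -2.3 2.8 0 0 0 0; 5 -2.3 2.8 0 0 0 0; 5 -2.3 2.8 0 0 0 0; 5 -2.3 2.8 0 0 0 0; 5 -2.3 2.8 0 0 0 0; 5 -2.3 2.8 0 0 0 0; 5 -2.3 2.8 0 0 0 0; 5 -2.3 2.8 0 0 0 0",
)

```text
clock: 1.1
tool_pos: [0.4104, -0.3424, 0.2264]
orientation: [180.0, -0.0, -175.0]
force: [0.8, -0.3, -0.6]
opening: 0.0499
```

```bash
cat >> h.py <<'E'
O=np.array([.5568,-.0643]);A=np.radians(5.0);RU=np.array([[np.cos(A),-np.sin(A)],[np.sin(A),np.cos(A)]])
def tou(p): return RU.T@(np.asarray(p)[:2]-O)*1000
def st():
    from plant import telemetry
    o=telemetry.get_obs();print("t",round(o["clock"],2),"unit xy",np.round(tou(o["tool_pos"]),1),"z",round(o["tool_pos"][2]*1000,1),"rpy",np.round(o["orientation"],1),"j",np.round(o["joint_pos"]),"F unit",np.round(np.append(RU.T@o["force"][:2],o["force"][2]),1),"op",round(o["opening"]*1000,1))
E
python3 -c "
from h import *;st()
print('bottle',ray('top',(108,210),.05),'shaker',ray('top',(252,132),.05))"
```

```text
t 1.1 unit xy [-170.1 -264.3] z 226.4 rpy [ 180.   -0. -175.] j [-19.   7. -17.  -0. -66. -66.] F unit [ 0.8 -0.4 -0.6] op 49.9
bottle [0.49195969 0.43792742 0.05      ] shaker [ 0.76340848 -0.06685341  0.05      ]
```

Request:
step_arm(
  plan="8 -0.33 3.3 1 0 0 0; 8 -0.33 3.3 1 0 0 0; 8 -0.33 3.3 1 0 0 0; 8 -0.33 3.3 1 0 0 0; 8 -0.33 3.3 1 0 0 0; 8 -0.33 3.3 1 0 0 0; 8 -0.33 3.3 1 0 0 0; 8 -0.33 3.3 1 0 0 0; 8 -0.33 3.3 1 0 0 0; 8 -0.33 3.3 1 0 0 0; 8 -0.33 3.3 1 0 0 0; 8 0 0 0 0 0 0",
)

```text
clock: 2.1
tool_pos: [0.4141, 0.0244, 0.1153]
orientation: [180.0, -0.0, -174.8]
force: [0.6, -0.2, 0.4]
opening: 0.0799
```

```bash
python3 -c "
from h import *;st()"
```

```text
t 2.1 unit xy [-134.4  100.8] z 115.3 rpy [ 180.    -0.  -174.8] j [  31.    2.  -39.   -0.  -49. -116.] F unit [ 0.6 -0.2  0.4] op 79.9
```

Request:
step_arm(
  plan="8 0 1.5 1 0 0 0; 8 0 1.5 1 0 0 0; 8 0 0 1.5 0 0 0; 8 0 0 1 0 0 0; 8 0 0 1 0 0 0; 8 0 0 0.5 0 0 0; 8 0 0 0 0 0 0",
)

```text
clock: 2.68
tool_pos: [0.4111, 0.05, 0.0556]
orientation: [-179.9, -0.1, -175.0]
force: [0.5, 0.4, 0.4]
opening: 0.0801
```

```bash
python3 - <<'E'
from h import *;st()
from plant import snapshot
for n,b in(("side",(225,310,145,270)),("top",(170,335,150,245))):
    im=snapshot(n);cv2.imwrite(f"pics/{n}1.png",im)
    cv2.imwrite(f"pics/{n}1c.png",cv2.resize(im[b[2]:b[3],b[0]:b[1]],None,fx=4.5,fy=4.5,interpolation=cv2.INTER_CUBIC))
E
```

```text
t 2.68 unit xy [-135.2  126.6] z 55.6 rpy [-1.799e+02 -1.000e-01 -1.750e+02] j [  35.    7.  -44.   -0.  -39. -120.] F unit [0.5 0.3 0.4] op 80.1
```

View pics/side1c.png

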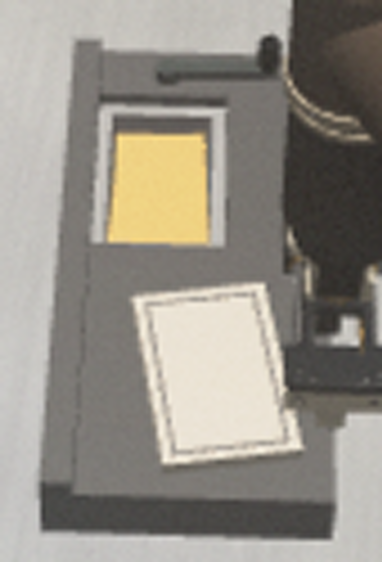

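The side crop shows both fingers standing just behind the cover's near edge (crop (290,390)), clear of it. Next is the push toward the fence.

Request:
step_arm(
  plan="8 -0.8 0 0 0 0 0; 8 -0.7 0 0 0 0 0; 8 -0.7 0 0 0 0 0; 8 -0.7 0 0 0 0 0; 8 -0.7 0 0 0 0 0; 8 -0.7 0 0 0 0 0; 8 -0.7 0 0 0 0 0; 8 -0.6 0 0 0 0 0; 8 -0.6 0 0 0 0 0; 8 -0.5 0 0 0 0 0; 8 0 0 0 0 0 0",
)

```text
clock: 3.7
tool_pos: [0.4799, 0.0566, 0.0565]
orientation: [180.0, 0.0, -175.0]
force: [0.7, -0.1, 0.8]
opening: 0.0801
```

```bash
python3 - <<'E'
from h import *;st()
from plant import snapshot
for n,b in(("side",(225,310,145,270)),):
    im=snapshot(n);cv2.imwrite(f"pics/{n}2.png",im)
    cv2.imwrite(f"pics/{n}2c.png",cv2.resize(im[b[2]:b[3],b[0]:b[1]],None,fx=4.5,fy=4.5,interpolation=cv2.INTER_CUBIC))
E
```

```text
t 3.7 unit xy [-66.  127.2] z 56.5 rpy [ 180.    0. -175.] j [  30.   13.  -36.    0.  -41. -115.] F unit [ 0.7 -0.2  0.8] op 80.1
```

View pics/side2c.png

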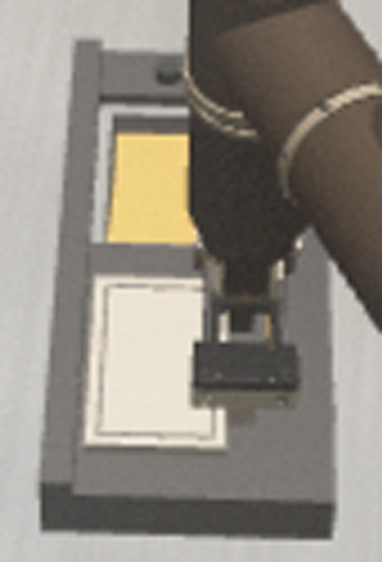

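The cover is now square to the fence, with about 7 mm of gap left. I'll go on gently.

Request:
step_arm(
  plan="8 -0.3 0 0 0 0 0; 8 -0.3 0 0 0 0 0; 8 -0.2 0 0 0 0 0; 8 -0.1 0 0 0 0 0; 8 0 0 0 0 0 0",
)

```text
clock: 4.17
tool_pos: [0.4876, 0.0572, 0.0565]
orientation: [180.0, -0.0, -175.0]
force: [-0.7, -0.0, -0.1]
opening: 0.08
```

```bash
python3 -c "
from h import *;st()"
```

```text
t 4.17 unit xy [-58.3 127.1] z 56.5 rpy [ 180.   -0. -175.] j [  30.   14.  -35.   -0.  -41. -115.] F unit [-0.7  0.1 -0.1] op 80.0
```

Request:
step_arm(
  plan="8 -0.1 0 0 0 0 0; 8 -0.1 0 0 0 0 0; 8 -0.1 0 0 0 0 0; 8 0 0 0 0 0 0",
)

```text
clock: 4.5
tool_pos: [0.488, 0.057, 0.0561]
orientation: [-180.0, -0.3, -175.0]
force: [-11.8, 3.3, 6.7]
opening: 0.0807
```

```bash
python3 -c "
from h import *;st()"
```

```text
t 4.5 unit xy [-58.  126.8] z 56.1 rpy [-180.    -0.3 -175. ] j [  30.   14.  -34.   -0.  -42. -115.] F unit [-11.5   4.3   6.7] op 80.7
```

Request:
step_arm(
  plan="8 0.8 0 0 0 0 0; 8 0.8 0 0 0 0 0; 8 0.4 0 -2 0 0 0; 5 0 0 -3 0 0 0; 5 0 2 -3 0 0 0; 5 0 3 -1 0 0 0; 5 0 3 0 0 0 0; 5 0 3 0 0 0 -7; 5 0 0 0 0 0 -7; 5 0 0 0 0 0 -7; 5 0 0 0 0 0 -7; 5 0 0 0 0 0 -7",
)

```text
clock: 5.5
tool_pos: [0.4608, 0.1656, 0.1468]
orientation: [-180.0, 0.1, -139.6]
force: [0.0, -0.1, 0.1]
opening: 0.05
```

Request:
step_arm(
  plan="5 0 0 0 0 0 -7; 5 0 0 0 0 0 -7; 5 0 0 0 0 0 -7; 5 0 0 0 0 0 -7; 5 0 0 0 0 0 -7; 5 0 0 0 0 0 -7; 5 0 0 0 0 0 -7; 5 0 0 0 0 0 -6; 5 0 0 0 0 0 0",
)

```text
clock: 6.25
tool_pos: [0.4609, 0.1653, 0.1468]
orientation: [-179.9, 0.0, -84.7]
force: [-0.7, -0.0, -0.0]
opening: 0.0503
```

```bash
python3 - <<'E'
from h import *;st()
from plant import snapshot
for n,b in(("side",(225,310,145,270)),("top",(170,335,150,245))):
    im=snapshot(n);cv2.imwrite(f"pics/{n}3.png",im)
    cv2.imwrite(f"pics/{n}3c.png",cv2.resize(im[b[2]:b[3],b[0]:b[1]],None,fx=4.5,fy=4.5,interpolation=cv2.INTER_CUBIC))
E
```

```text
t 6.25 unit xy [-75.5 237. ] z 146.8 rpy [-179.9    0.   -84.7] j [ 43.   7. -29.   0. -54. -38.] F unit [-0.7  0.  -0. ] op 50.3
```

View pics/side3c.png

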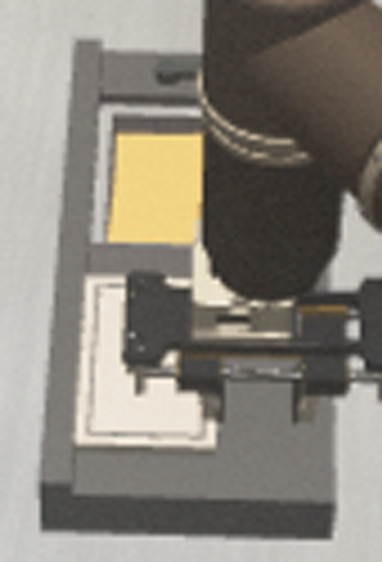

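View pics/top3c.png

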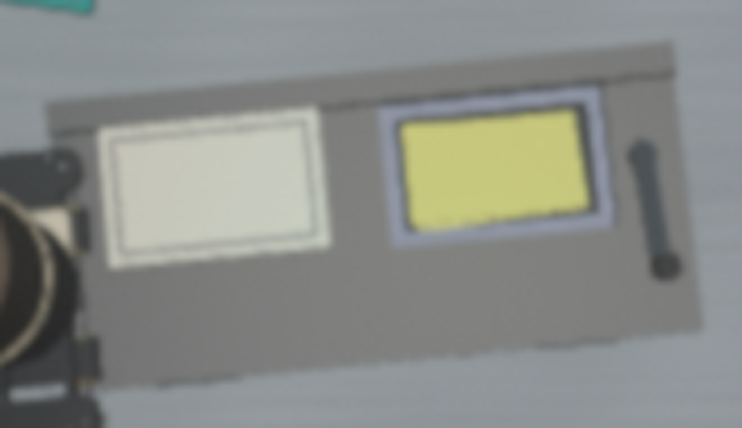

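```bash
python3 - <<'E'
from h import *
im=cv2.imread("pics/top3.png");g=cv2.cvtColor(im,cv2.COLOR_BGR2GRAY)
m=np.zeros_like(g);m[170:215,188:248]=(g[170:215,188:248]>150)*255
m=cv2.morphologyEx(m,cv2.MORPH_CLOSE,np.ones((5,5)))
r,a,_=rect("top",m,.062);print(r,tou(np.array(r[0])/1000))
E
```

```text
((552.004150390625, 56.913841247558594), (110.08756256103516, 172.48046875), 4.872440338134766) [  5.78688241 121.17057182]
```

Top crop: the cover lies flush against the fence and parallel to it, centred at unit (5.8, 121). I'll bring the fingers behind its rear edge.

Request:
step_arm(
  plan="5 0 -2.5 0 0 0 0; 5 0 -3 0 0 0 0; 5 0 -2.4 0 0 0 0; 5 0 0 2 0 0 0; 5 0 0 2.5 0 0 0; 5 0 0 2.5 0 0 0; 5 0 0 1.5 0 0 0; 5 0 0 0.5 0 0 0; 5 0 0 0 0 0 0",
)

```text
clock: 7.1
tool_pos: [0.539, 0.1716, 0.0553]
orientation: [179.9, -0.1, -85.1]
force: [-0.3, 0.6, 0.5]
opening: 0.0503
```

```bash
python3 - <<'E'
from h import *;st()
from plant import snapshot
for n,b in(("side",(225,310,145,270)),):
    im=snapshot(n);cv2.imwrite(f"pics/{n}4.png",im)
    cv2.imwrite(f"pics/{n}4c.png",cv2.resize(im[b[2]:b[3],b[0]:b[1]],None,fx=4.5,fy=4.5,interpolation=cv2.INTER_CUBIC))
E
```

```text
t 7.1 unit xy [  2.8 236.6] z 55.3 rpy [ 1.799e+02 -1.000e-01 -8.510e+01] j [ 37.  20. -25.   0. -45. -33.] F unit [-0.2  0.7  0.5] op 50.3
```

View pics/side4c.png

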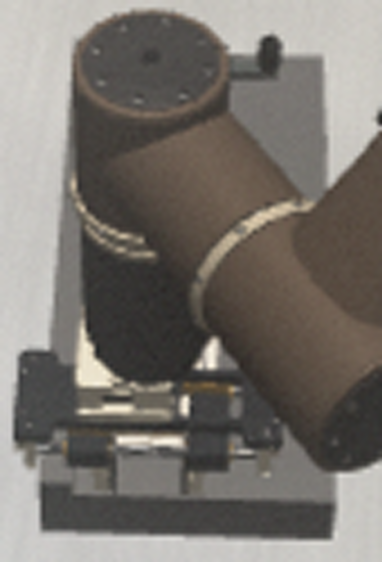

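The side crop shows both fingers standing behind the cover's rear edge, on the deck's clear end. Now I slide it along the fence.

Request:
step_arm(
  plan="5 1 0 0 0 0 0; 5 0.8 0 0 0 0 0; 5 0.6 0 0 0 0 0; 5 0.8 0 0 0 0 0; 5 0.8 0 0 0 0 0; 5 0.8 0 0 0 0 0; 5 0.8 0 0 0 0 0; 5 0.8 0 0 0 0 0; 5 0.8 0 0 0 0 0; 5 0.8 0 0 0 0 0; 5 0.8 0 0 0 0 0; 5 0.8 0 0 0 0 0",
)

```text
clock: 8.15
tool_pos: [0.5488, 0.0766, 0.0576]
orientation: [-179.9, 0.1, -85.0]
force: [-3.2, 6.8, 6.4]
opening: 0.05
```

```bash
python3 - <<'E'
from h import *;st()
from plant import snapshot
for n,b in(("top",(170,335,150,245)),):
    im=snapshot(n);cv2.imwrite(f"pics/{n}5.png",im)
    cv2.imwrite(f"pics/{n}5c.png",cv2.resize(im[b[2]:b[3],b[0]:b[1]],None,fx=4.5,fy=4.5,interpolation=cv2.INTER_CUBIC))
E
```

```text
t 8.15 unit xy [  4.3 141.1] z 57.6 rpy [-1.799e+02  1.000e-01 -8.500e+01] j [ 28.  19. -27.  -0. -44. -23.] F unit [-2.6  7.1  6.4] op 50.0
```

View pics/top5c.png

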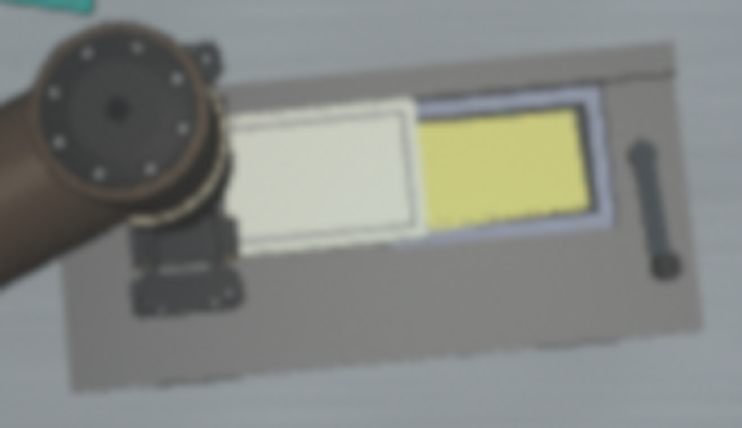

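The cover slides true along the fence and its front already overhangs the recess. I'll carry on.

Request:
step_arm(
  plan="5 0.8 0 0.1 0 0 0; 5 0.8 0 0.1 0 0 0; 5 0.8 0 0 0 0 0; 5 0.8 0 0 0 0 0; 5 0.8 0 0 0 0 0; 5 0.7 0 0 0 0 0; 5 0.7 0 0 0 0 0; 5 0.7 0 0 0 0 0; 5 0.7 0 0 0 0 0; 5 0.7 0 0 0 0 0; 5 0.7 0 0 0 0 0; 5 0.7 0 0 0 0 0",
)

```text
clock: 9.2
tool_pos: [0.5563, -0.0097, 0.057]
orientation: [-179.8, 0.2, -85.0]
force: [-12.5, 22.2, 24.8]
opening: 0.0501
```

```bash
python3 - <<'E'
from h import *;st()
from plant import snapshot
for n,b in(("top",(170,335,150,245)),("side",(225,310,145,270))):
    im=snapshot(n);cv2.imwrite(f"pics/{n}6.png",im)
    cv2.imwrite(f"pics/{n}6c.png",cv2.resize(im[b[2]:b[3],b[0]:b[1]],None,fx=4.5,fy=4.5,interpolation=cv2.INTER_CUBIC))
E
```

```text
t 9.2 unit xy [ 4.3 54.5] z 57.0 rpy [-179.8    0.2  -85. ] j [ 19.  19. -26.  -0. -44. -14.] F unit [-10.5  23.2  24.8] op 50.1
```

View pics/top6c.png

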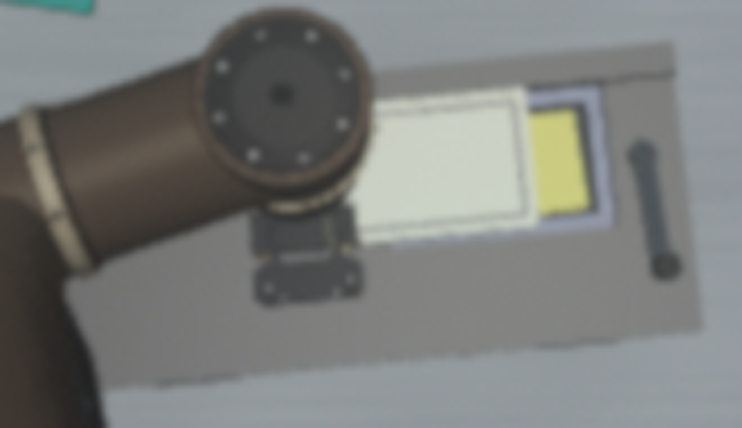

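View pics/side6c.png

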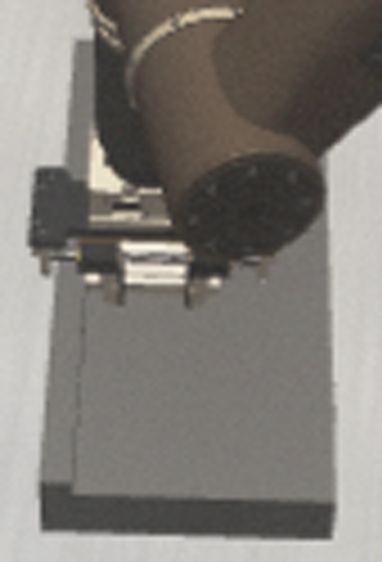

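The force is climbing (23 N along the push, 25 N up), because finger friction is holding the rear down while it wants to tip up. I'll ease back 1 mm, raise slightly and continue.

Request:
step_arm(
  plan="5 -0.4 0 -0.2 0 0 0; 5 -0.3 0 -0.3 0 0 0; 5 0 0 0 0 0 0; 5 0 0 0 0 0 0",
)

```text
clock: 9.63
tool_pos: [0.5551, -0.0055, 0.0595]
orientation: [180.0, -0.0, -85.0]
force: [-0.6, -0.3, 0.2]
opening: 0.0501
```

```bash
python3 - <<'E'
from h import *;st()
from plant import snapshot
for n,b in(("side",(225,310,145,270)),):
    im=snapshot(n);cv2.imwrite(f"pics/{n}7.png",im)
    cv2.imwrite(f"pics/{n}7c.png",cv2.resize(im[b[2]:b[3],b[0]:b[1]],None,fx=4.5,fy=4.5,interpolation=cv2.INTER_CUBIC))
E
```

```text
t 9.63 unit xy [ 3.4 58.7] z 59.5 rpy [180.  -0. -85.] j [ 20.  19. -26.   0. -45. -15.] F unit [-0.6 -0.2  0.2] op 50.1
```

View pics/side7c.png

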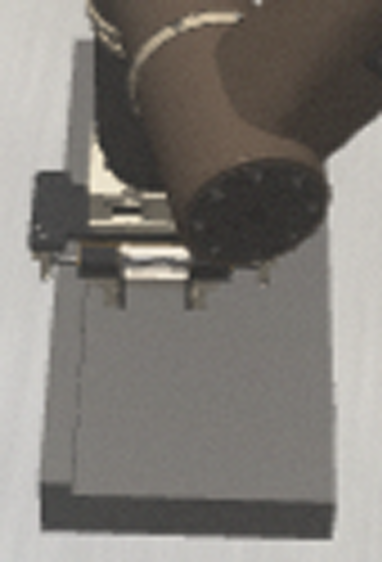

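Request:
step_arm(
  plan="5 0.5 0 0 0 0 0; 5 0.5 0 0 0 0 0; 5 0.5 0 0 0 0 0; 5 0.5 0 0 0 0 0; 5 0.5 0 0 0 0 0; 5 0.5 0 0 0 0 0",
)

```text
clock: 10.18
tool_pos: [0.5578, -0.0358, 0.0594]
orientation: [180.0, -0.0, -85.0]
force: [-0.8, 0.8, 0.1]
opening: 0.0501
```

```bash
python3 - <<'E'
from h import *;st()
from plant import snapshot
for n,b in(("top",(170,335,150,245)),):
    im=snapshot(n);cv2.imwrite(f"pics/{n}8.png",im)
    cv2.imwrite(f"pics/{n}8c.png",cv2.resize(im[b[2]:b[3],b[0]:b[1]],None,fx=4.5,fy=4.5,interpolation=cv2.INTER_CUBIC))
E
```

```text
t 10.18 unit xy [ 3.5 28.3] z 59.4 rpy [180.  -0. -85.] j [ 16.  19. -26.  -0. -45. -11.] F unit [-0.7  0.9  0.1] op 50.1
```

View pics/top8c.png

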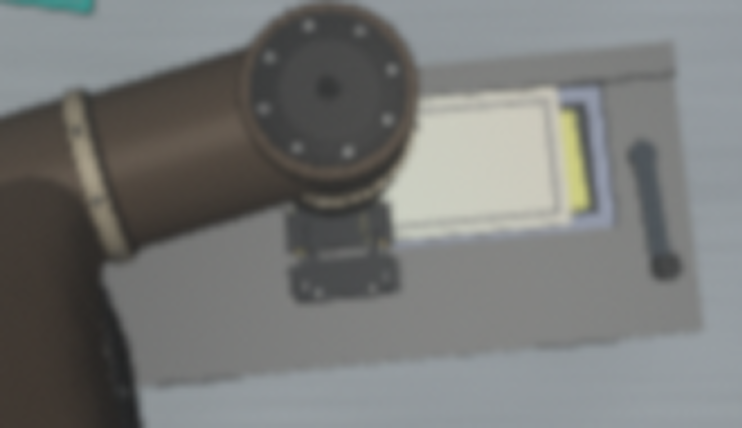

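Force is near zero and the cover is moving freely into the recess. I'll lower the fingers a little while pushing on.

Request:
step_arm(
  plan="5 0.5 0 0.05 0 0 0; 5 0.5 0 0.1 0 0 0; 5 0.5 0 0.1 0 0 0; 5 0.4 0 0.1 0 0 0; 5 0.4 0 0 0 0 0; 5 0.3 0 0 0 0 0",
)

```text
clock: 10.73
tool_pos: [0.5602, -0.0602, 0.0571]
orientation: [-179.9, 0.1, -85.0]
force: [-4.9, 9.3, 9.3]
opening: 0.0497
```

```bash
python3 - <<'E'
from h import *;st()
from plant import snapshot
for n,b in(("top",(170,335,150,245)),):
    im=snapshot(n);cv2.imwrite(f"pics/{n}9.png",im)
    cv2.imwrite(f"pics/{n}9c.png",cv2.resize(im[b[2]:b[3],b[0]:b[1]],None,fx=4.5,fy=4.5,interpolation=cv2.INTER_CUBIC))
E
```

```text
t 10.73 unit xy [3.7 3.8] z 57.1 rpy [-1.799e+02  1.000e-01 -8.500e+01] j [ 14.  20. -26.  -0. -45.  -9.] F unit [-4.1  9.7  9.3] op 49.7
```

View pics/top9c.png

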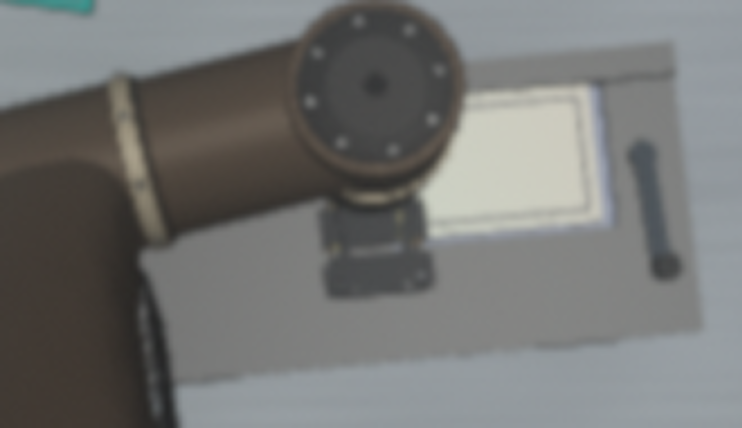

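Request:
step_arm(
  plan="5 0.2 0 -0.05 0 0 0; 5 0.2 0 -0.05 0 0 0; 5 0.2 0 0 0 0 0; 5 0.2 0 0 0 0 0; 5 0.1 0 0 0 0 0; 5 0 0 0 0 0 0",
)

```text
clock: 11.28
tool_pos: [0.5608, -0.0704, 0.0569]
orientation: [180.0, -0.0, -85.0]
force: [0.4, 0.9, -0.6]
opening: 0.0498
```

```bash
python3 - <<'E'
from h import *;st()
from plant import snapshot
for n,b in(("top",(170,335,150,245)),("side",(225,310,145,270))):
    im=snapshot(n);cv2.imwrite(f"pics/{n}10.png",im)
    cv2.imwrite(f"pics/{n}10c.png",cv2.resize(im[b[2]:b[3],b[0]:b[1]],None,fx=4.5,fy=4.5,interpolation=cv2.INTER_CUBIC))
E
```

```text
t 11.28 unit xy [ 3.5 -6.4] z 56.9 rpy [180.  -0. -85.] j [ 13.  20. -25.   0. -45.  -8.] F unit [ 0.5  0.9 -0.6] op 49.8
```

View pics/top10c.png

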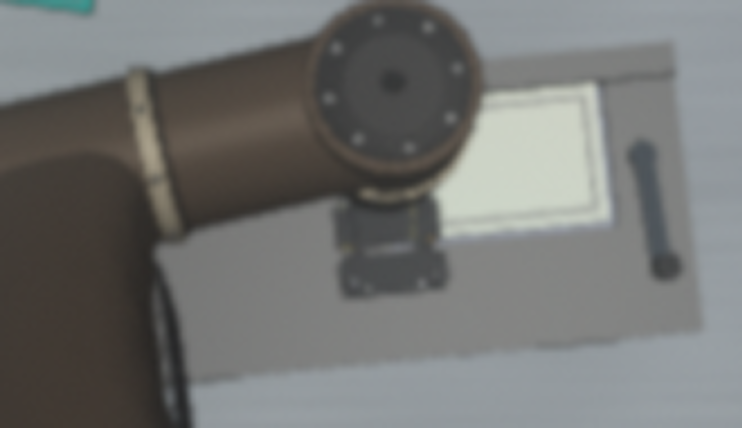

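View pics/side10c.png

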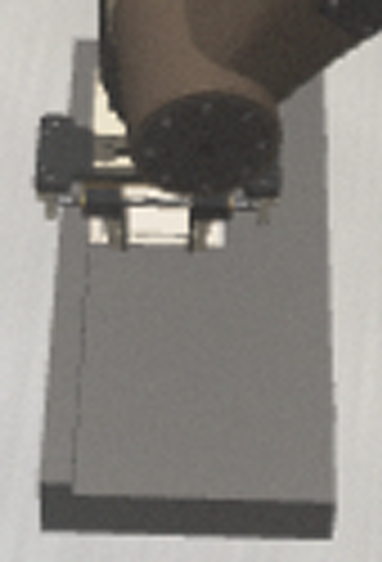

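Request:
step_arm(
  plan="5 -0.4 0 0 0 0 0; 5 0 0 -2 0 0 0; 5 0 0 -3.5 0 0 0; 5 0 0 -3.5 0 0 0; 5 2.6 1.16 0 0 0 0; 5 2.6 1.16 0 0 0 0; 5 2.6 1.16 0 0 0 0; 5 2.6 1.16 0 0 0 0; 5 2.6 1.16 0 0 0 0; 5 2.6 1.16 0 0 0 0; 5 2.6 1.16 0 0 0 0; 5 2.6 1.16 0 0 0 0",
)

```text
clock: 12.38
tool_pos: [0.4857, -0.2821, 0.1472]
orientation: [-180.0, -0.0, -85.0]
force: [0.5, 0.0, -0.0]
opening: 0.0496
```

```bash
python3 - <<'E'
from h import *;st()
from plant import snapshot
for n,b in(("top",(170,335,150,245)),("side",(225,310,145,270))):
    im=snapshot(n);cv2.imwrite(f"pics/{n}11.png",im)
    cv2.imwrite(f"pics/{n}11c.png",cv2.resize(im[b[2]:b[3],b[0]:b[1]],None,fx=4.5,fy=4.5,interpolation=cv2.INTER_CUBIC))
E
```

```text
t 12.38 unit xy [ -89.8 -210.8] z 147.2 rpy [-180.   -0.  -85.] j [-10.  14. -20.  -0. -56.  15.] F unit [ 0.5 -0.  -0. ] op 49.6
```

View pics/top11c.png

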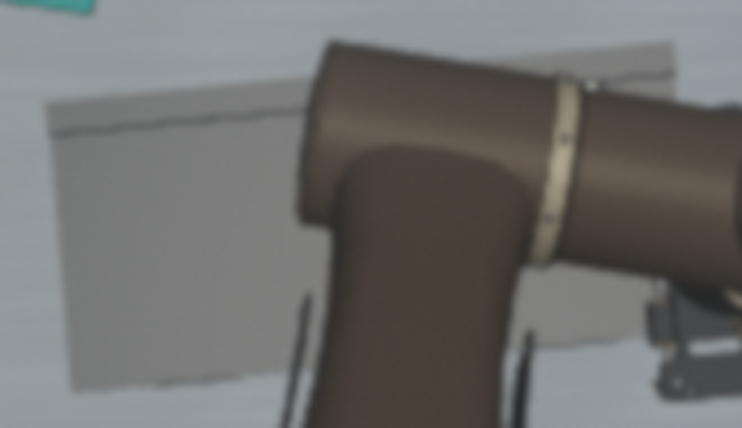

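View pics/side11c.png

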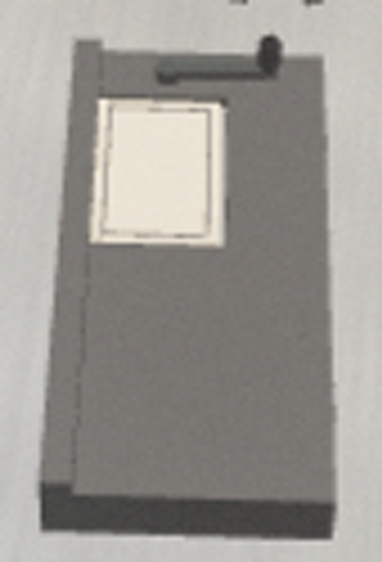

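```bash
python3 - <<'E'
from h import *
im=cv2.imread("pics/side11.png");g=cv2.cvtColor(im,cv2.COLOR_BGR2GRAY)
m=np.zeros_like(g);m[160:205,240:280]=(g[160:205,240:280]>150)*255
m=cv2.morphologyEx(m,cv2.MORPH_CLOSE,np.ones((5,5)))
for z in(.05,.062):
    r,a,c=rect("side",m,z);print(z,r,tou(np.array(r[0])/1000))
w=np.array([tou(ray("side",p[0],.05)) for p in c]);print(w.min(0),w.max(0))
# expected px of seated cover corners
for x,y in((-50.5,-15),(57.5,-15),(57.5,-185),(-50.5,-185)):
    p=O+RU@np.array([x,y])/1000;print(proj("side",[*p,.05]))
print(cv2.approxPolyDP(c,3,True).reshape(-1,2))
for zz in (.068,.093):pass
E
```

```text
0.05 ((569.4252319335938, -160.54806518554688), (111.42431640625, 171.1147918701172), 5.492926120758057) [  4.18861751 -96.98217371]
0.062 ((568.2039184570312, -149.126953125), (110.45320892333984, 169.62350463867188), 5.492930889129639) [  3.967367   -85.49807794]
[ -52.25137169 -182.77565359] [ 59.71945579 -11.68116907]
[273.53922894 198.51602786]
[244.81518833 197.74984302]
[246.87080227 166.09117979]
[273.93270824 166.78673942]
[[247 167]
 [245 198]
 [274 199]
 [274 169]]
```

The side crop shows the cover filling the recess outline, rear edge at crop row 243 where the recess edge was. Its height can't be told apart to better than a few mm, so I'll probe by pressing lightly on its rear end.

Request:
step_arm(
  plan="5 -2.6 -1.33 0 0 0 0; 5 -2.6 -1.33 0 0 0 0; 5 -2.6 -1.33 0 0 0 0; 5 -2.6 -1.33 0 0 0 0; 5 -2.6 -1.33 0 0 0 0; 5 -2.6 -1.33 0 0 0 0; 5 -2.5 -1.33 1 0 0 0; 5 0 0 2.5 0 0 0; 5 0 0 2.5 0 0 0; 5 0 0 2 0 0 0; 5 0 0 1 0 0 0; 5 0 0 0.3 0 0 0",
)

```text
clock: 13.48
tool_pos: [0.562, -0.0924, 0.0522]
orientation: [179.8, -0.0, -85.0]
force: [-0.0, 0.5, 0.3]
opening: 0.0499
```

Request:
step_arm(
  plan="5 0 0 0.1 0 0 0; 5 0 0 0.1 0 0 0; 5 0 0 0 0 0 0",
)

```text
clock: 13.73
tool_pos: [0.564, -0.0928, 0.0531]
orientation: [-179.9, -0.0, -85.0]
force: [-0.5, 1.1, -0.5]
opening: 0.05
```

```bash
python3 -c "
from h import *;st()"
```

```text
t 13.73 unit xy [  4.7 -29. ] z 53.1 rpy [-179.9   -0.   -85. ] j [ 10.  21. -25.   0. -44.  -5.] F unit [-0.4  1.1 -0.5] op 50.0
```

Request:
step_arm(
  plan="5 0 0 0.1 0 0 0; 5 0 0 0.1 0 0 0; 5 0 0 0.1 0 0 0; 5 0 0 0 0 0 0",
)

```text
clock: 14.07
tool_pos: [0.5637, -0.0928, 0.0503]
orientation: [-179.9, -0.0, -85.0]
force: [-2.1, -0.2, 8.8]
opening: 0.0501
```

Request:
step_arm(
  plan="5 0 0 0.1 0 0 0; 5 0 0 0.1 0 0 0; 5 0 0 0 0 0 0",
)

```text
clock: 14.32
tool_pos: [0.5637, -0.0929, 0.0502]
orientation: [-179.9, -0.0, -85.0]
force: [-9.1, 3.0, 27.1]
opening: 0.0498
```

The fingers meet the cover at z = 50.3 mm and stay there under 27 N, so its rear is flush with the deck and the cover is seated. Next I lift and go to the latch knob.

Request:
step_arm(
  plan="5 0 0 -1.5 0 0 0; 5 0 0 -3.5 0 0 0; 5 0 0 -4 0 0 0; 5 0 0 -1 0 0 0; 5 2.6 1.34 0 0 0 0; 5 2.6 1.34 0 0 0 0; 5 2.6 1.34 0 0 0 0; 5 2.6 1.34 0 0 0 0; 5 2.6 1.34 0 0 0 0; 5 2.6 1.34 0 0 0 0; 5 2.6 1.34 0 0 0 0; 5 0 0 0 0 0 -7",
)

```text
clock: 15.32
tool_pos: [0.4837, -0.2856, 0.1472]
orientation: [180.0, -0.0, -78.3]
force: [0.6, -0.1, -0.1]
opening: 0.0499
```

Request:
step_arm(
  plan="4 0 0 0 0 0 -7; 4 0 0 0 0 0 -7; 4 0 0 0 0 0 -7; 4 0 0 0 0 0 -7; 4 0 0 0 0 0 -7; 4 0 0 0 0 0 -3; 4 0 0 0 0 0 0",
)

```text
clock: 15.9
tool_pos: [0.4857, -0.2824, 0.1473]
orientation: [-180.0, -0.0, -39.9]
force: [0.1, 0.5, 0.4]
opening: 0.04
```

```bash
python3 - <<'E'
from h import *;st()
from plant import snapshot
for n,b in(("side",(225,310,125,250)),):
    im=snapshot(n);cv2.imwrite(f"pics/{n}12.png",im)
    cv2.imwrite(f"pics/{n}12c.png",cv2.resize(im[b[2]:b[3],b[0]:b[1]],None,fx=4.5,fy=4.5,interpolation=cv2.INTER_CUBIC))
E
```

```text
t 15.9 unit xy [ -89.9 -211.1] z 147.3 rpy [-180.    -0.   -39.9] j [-10.  14. -20.   0. -56.  60.] F unit [0.1 0.5 0.4] op 40.0
```

View pics/side12c.png

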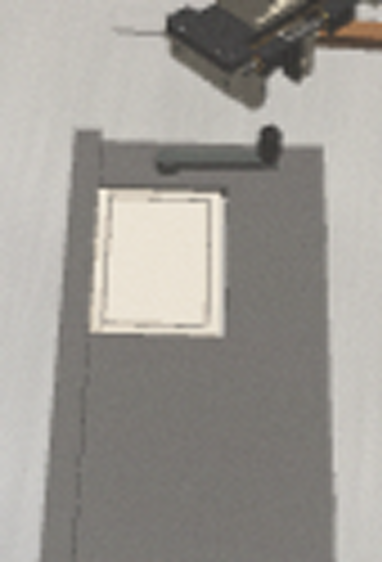

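Request:
step_arm(
  plan="4 0 0 1.5 0 0 0; 4 0 0 2 0 0 0; 4 0 0 2 0 0 0; 4 0 0 1.5 0 0 0; 4 0 0 0.8 0 0 0; 3 0 0 0 0 0 0; 3 0 0 0 0 0 0",
)

```text
clock: 16.53
tool_pos: [0.4857, -0.2824, 0.0693]
orientation: [180.0, 0.0, -40.1]
force: [-0.0, -0.6, -0.4]
opening: 0.0324
```

```bash
python3 - <<'E'
from h import *;st()
from plant import snapshot
for n,b in(("side",(225,310,125,250)),):
    im=snapshot(n);cv2.imwrite(f"pics/{n}13.png",im)
    cv2.imwrite(f"pics/{n}13c.png",cv2.resize(im[b[2]:b[3],b[0]:b[1]],None,fx=4.5,fy=4.5,interpolation=cv2.INTER_CUBIC))
# plan: tool-frame increments
import math
prev=np.array([-89.9,-211.1]);cx=np.array([1,-1])/2**.5;cy=-np.array([1,1])/2**.5
for d in list(range(10,91,10))+[95]:
    a=math.radians(d);q=np.array([-90*math.cos(a),-212+90*math.sin(a)])
    print(d,np.round((q-prev)@cx/10,2),np.round((q-prev)@cy/10,2));prev=q
E
```

```text
t 16.53 unit xy [ -89.8 -211.1] z 69.3 rpy [180.    0.  -40.1] j [-10.  19. -25.   0. -46.  60.] F unit [-0.1 -0.6 -0.4] op 32.4
10 -0.95 -1.13
20 -0.78 -1.36
30 -0.54 -1.47
40 -0.27 -1.54
50 -0.0 -1.57
60 0.27 -1.54
70 0.54 -1.47
80 0.78 -1.36
90 1.01 -1.2
95 0.58 -0.53
```

View pics/side13c.png

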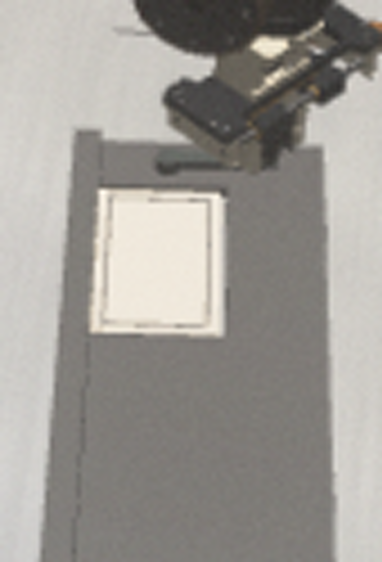

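The fingers straddle the knob. Now I swing it along the arc.

Request:
step_arm(
  plan="3 -0.48 -0.57 0 0 0 0; 3 -0.47 -0.56 0 0 0 0; 3 -0.39 -0.68 0 0 0 0; 3 -0.39 -0.68 0 0 0 0; 3 -0.27 -0.73 0 0 0 0; 3 -0.27 -0.74 0 0 0 0; 3 -0.14 -0.77 0 0 0 0; 3 -0.13 -0.77 0 0 0 0; 3 0 -0.78 0 0 0 0; 3 0 -0.79 0 0 0 0; 3 0 0 0 0 0 0",
)

```text
clock: 17.5
tool_pos: [0.5134, -0.2108, 0.0692]
orientation: [-180.0, -0.1, -39.9]
force: [0.1, -0.9, -0.5]
opening: 0.0304
```

```bash
python3 - <<'E'
from h import *;st()
from plant import snapshot
for n,b in(("side",(225,310,125,250)),):
    im=snapshot(n);cv2.imwrite(f"pics/{n}14.png",im)
    cv2.imwrite(f"pics/{n}14c.png",cv2.resize(im[b[2]:b[3],b[0]:b[1]],None,fx=4.5,fy=4.5,interpolation=cv2.INTER_CUBIC))
E
```

```text
t 17.5 unit xy [ -56.  -142.2] z 69.2 rpy [-1.80e+02 -1.00e-01 -3.99e+01] j [ -2.  18. -26.   0. -46.  52.] F unit [ 0.1 -0.9 -0.5] op 30.4
```

View pics/side14c.png

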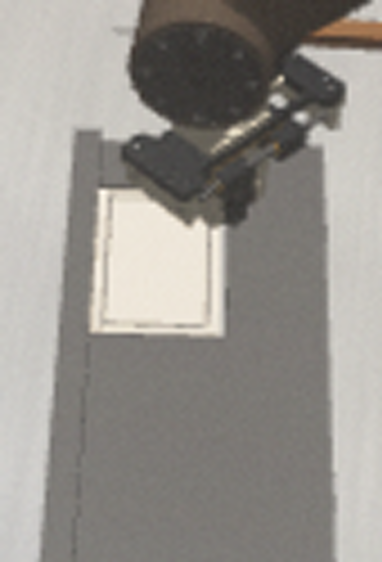

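Request:
step_arm(
  plan="3 0.13 -0.77 0 0 0 0; 3 0.14 -0.77 0 0 0 0; 3 0.27 -0.73 0 0 0 0; 3 0.27 -0.74 0 0 0 0; 3 0.39 -0.68 0 0 0 0; 3 0.39 -0.68 0 0 0 0; 3 0.5 -0.6 0 0 0 0; 3 0.5 -0.6 0 0 0 0; 3 0.3 -0.3 0 0 0 0; 3 0.1 -0.1 0 0 0 0; 3 0 0 0 0 0 0",
)

```text
clock: 18.47
tool_pos: [0.5734, -0.1853, 0.0689]
orientation: [-180.0, -0.0, -40.0]
force: [-0.3, -0.1, 0.3]
opening: 0.0297
```

```bash
python3 - <<'E'
from h import *;st()
from plant import snapshot
for n,b in(("side",(225,310,125,250)),):
    im=snapshot(n);cv2.imwrite(f"pics/{n}15.png",im)
    cv2.imwrite(f"pics/{n}15c.png",cv2.resize(im[b[2]:b[3],b[0]:b[1]],None,fx=4.5,fy=4.5,interpolation=cv2.INTER_CUBIC))
E
```

```text
t 18.47 unit xy [   6. -122.] z 68.9 rpy [-180.   -0.  -40.] j [  1.  22. -20.   0. -48.  49.] F unit [-0.3 -0.1  0.3] op 29.7
```

View pics/side15c.png

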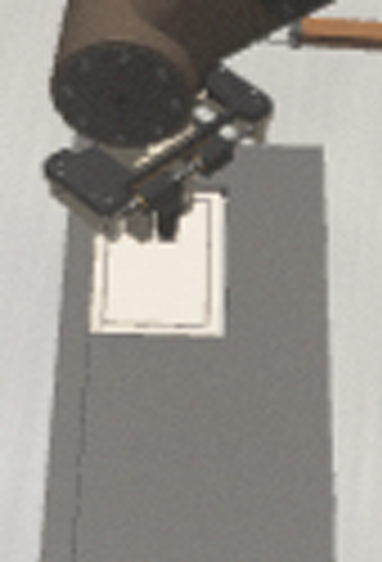

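Request:
step_arm(
  plan="3 0.2 -0.2 0 0 0 0; 3 0.2 -0.2 0 0 0 0; 3 0 0 0 0 0 0",
)

```text
clock: 18.77
tool_pos: [0.5763, -0.1854, 0.0687]
orientation: [179.8, 0.2, -40.0]
force: [-6.9, -2.2, 3.4]
opening: 0.0305
```

```bash
python3 -c "
from h import *;st()"
```

```text
t 18.77 unit xy [   8.8 -122.3] z 68.7 rpy [179.8   0.2 -40. ] j [  1.  22. -19.   0. -49.  49.] F unit [-7.1 -1.6  3.4] op 30.5
```

The reaction of 7 N shows the latch is at its stop. I'll back off, lift and clear the view.

Request:
step_arm(
  plan="4 -0.2 0.2 0 0 0 0; 4 -0.2 0.2 0 0 0 0; 4 0 0 -1 0 0 0; 4 0 0 -3 0 0 0; 4 0 0 -4 0 0 0; 4 0 0 -4 0 0 0; 4 0.5 2.8 0 0 0 0; 4 0.5 2.8 0 0 0 0; 4 0.5 2.8 0 0 0 0; 4 0.5 2.8 0 0 0 0; 4 0.5 2.8 0 0 0 0; 4 0.5 2.8 0 0 0 0",
)

```text
clock: 19.77
tool_pos: [0.4875, -0.3343, 0.1904]
orientation: [-180.0, -0.1, -40.0]
force: [0.5, -0.2, 0.2]
opening: 0.0399
```

Request:
step_arm(
  plan="4 2.5 2.5 0 0 0 0; 4 2.5 2.5 0 0 0 0; 4 2.5 2.5 0 0 0 0; 4 2.5 2.5 0 0 0 0; 4 2.5 2.5 0 0 0 0; 4 0 0 0 0 0 0",
)

```text
clock: 20.27
tool_pos: [0.5028, -0.5147, 0.1887]
orientation: [179.9, -0.0, -40.2]
force: [-0.2, 0.7, -0.9]
opening: 0.0401
```

```bash
python3 - <<'E'
from h import *;st()
from plant import snapshot
for n,b in(("side",(225,310,145,270)),("top",(170,335,150,245))):
    im=snapshot(n);cv2.imwrite(f"pics/{n}16.png",im)
    cv2.imwrite(f"pics/{n}16c.png",cv2.resize(im[b[2]:b[3],b[0]:b[1]],None,fx=4.5,fy=4.5,interpolation=cv2.INTER_CUBIC))
Q=lambda u:O+RU@np.array(u)/1000
print("exp knob side crop",(proj("side",[*Q((0,-122)),.093])-[225,145]+.4)*4.5)
print("exp knob top crop",(proj("top",[*Q((0,-122)),.093])-[170,150]+.4)*4.5)
E
```

```text
t 20.27 unit xy [ -93. -444.] z 188.7 rpy [179.9  -0.  -40.2] j [-30.  26.   4.   0. -68.  80.] F unit [-0.1  0.7 -0.9] op 40.1
exp knob side crop [163.67404625 114.045629  ]
exp knob top crop [532.60235025 158.83144207]
```

View pics/side16c.png

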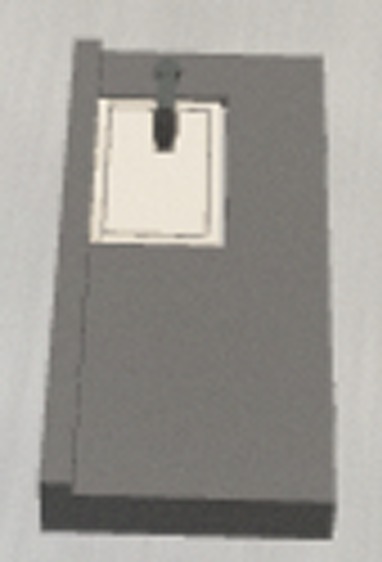

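View pics/top16.png

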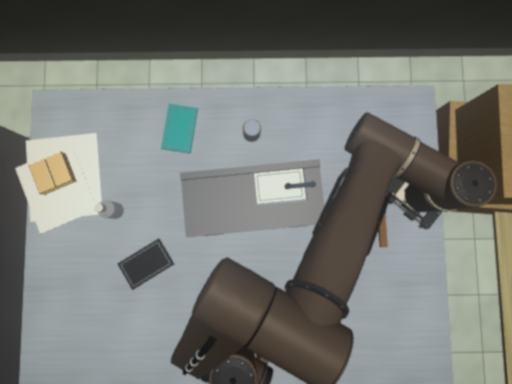

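The side crop shows the latch bar lying along +y across the seated cover. The knob top is at about crop (164,113), against (164,114) expected for the stop. In the top view the bottle, shaker and knife are where they started, and the arm is clear of everything.

```bash
python3 -c "
from plant import workorder
print(workorder.close_job())"
```

```text
the job is handed in; nothing more can be done
None
```

The cheese pan is closed: the cover is seated in the recess and the latch bar is across it. I handed the job in at about 20 s; the hand-in reports no verdict.

**What I did:** I squared the white cover against the fence and slid it along into the recess. I then swung the latch to its stop with the fingers straddling the knob.

**Last checks:**
- **Cover height:** a press on the rear of the cover met it at z = 50.3 mm, level with the 50 mm deck. It did not give under 27 N.
- **Cover position:** the side view puts its centre about 4 mm from the recess centre. That view alone could not settle the height to better than a few mm, so I relied on the press.
- **Latch:** it pushed back with 7 N at its stop, and the knob's image lies within about a pixel of where the stop should put it.
- **Bottle, shaker, knife:** by eye, the bottle and shaker stand where they started. The arm partly hides the knife in the last picture, but nothing came near it.

**What went wrong:** partway through the slide, the force rose to about 25 N because finger friction was holding the cover's rear down. Backing off and raising the fingers cleared it, and no other check failed or disagreed.

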